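# Open the dust gate a quarter turn, slack not counted

### The job

Open the dust-extraction gate that has the green handwheel: crank the wheel anticlockwise by its upright handle, take up the slack, and then give it a quarter turn that really moves the blade, so that the blade's edge ends level with the two red marks beside the window. Let go of the handle, and leave the gate with the yellow handwheel as it is.

Things in the scene. Friction and masses are not known exactly. Their poses are not given: they have to be found in the camera images.
- green_handle (a point): Grip middle, 102 mm above the worktop, of the upright handle on the green handwheel: a green cylinder 18 mm across, 75 to 119 mm above the worktop, 45 mm from the wheel's axis. It spins freely on its pin, so the hand that holds it need not turn. The wheel rim round it is 102 mm over all, its top at 76 mm. It starts right or far right of the axis; opening takes it round the far side to the left.
- green_hub (a point): Point on the green wheel's upright axis, level with green_handle (the hub itself ends at 77 mm). The wheel sits on the near end of a fixed grey casing 200 x 110 x 40 mm, left or right on the worktop; the window with the blade is in its far end. The wheel first turns freely through 0.4 to 0.8 rad of slack, different each time, then drives the blade (5 N at 60 mm/s, more if faster). It stays put.
- green_blade (a joint): Opening in m of the green-wheeled gate's steel blade: 0 shut (at the start), 0.08 at its stop. Its far edge slides towards the wheel and bares the black window. Still while the slack is taken up, then 40 mm per rad of anticlockwise wheel turn (from above); a quarter turn makes 0.063, its edge level with the red marks. Turning back meets 0.8 rad of slack before the blade follows.
- yellow_blade (a joint): The same for the other, alike gate, which has a yellow handwheel: shut (0) at the start, and to stay so.

How it is judged:
At the end, for the whole second after the job is handed in: The green-wheeled gate's blade rests 53 to 73 mm open (its edge within 10 mm of the red marks), and the yellow-wheeled gate's blade is less than 10 mm open (value of joint green_blade between 0.053 and 0.073 m and velocity of joint green_blade between -0.005 and 0.005 m/s and value of joint yellow_blade below 0.01 m); the robot touches nothing.
It fails at once if the gate with the yellow handwheel is opened by 10 mm or more (value of joint yellow_blade above 0.01 m).
It also fails if it takes over 40 s, if anything falls off the work surface, if the arm or the gripper's body presses on something with over 40 N, if the wrist force passes 120 N, or if a joint passes its speed limit or range.

### The arm

A 6-joint arm with a two-finger parallel gripper is mounted at the origin on the work surface; the furniture and walls round the work are solid. World frame = base frame: x ahead of the robot, y to its left, z up, the work surface at z = 0. Lengths are in m, angles in rad, forces in N, time in s.
With the tool pointing down it reaches from about 0.325 to 0.9 m from the base axis. Payload 6.1 kg.
Tool frame: the origin (TCP) lies midway between the tips of the shut fingers; the grasp point (between the pads) lies 19 mm behind it; z points along the fingers, y is the line along which they close (so a half turn about z gives the same grasp; the last joint's range is limited). The gripper opens to 85 mm and grips with 20 to 120 N. Pads are 22 mm wide; open, the fingers measure 114 mm over their backs; the gripper's body (76 mm by 85 mm) begins 54 mm behind the grasp point. The pads swing forward as they close: fully open they stand 13 mm farther back than shut.
Start: joints at [1.194, 0.22, 1.526, -0, 1.395, -0.126], TCP at [0.155, 0.605, 0.231] pointing down, gripper open.
Joint ranges: [-2.98, 2.98], [-0.91, 2.08], [0.09, 2.57], [-1.24, 4.39], [0.2, 2.65], [-2.68, 2.68]. Speed limits (rad/s): [2.57, 2.57, 3.01, 3.14, 3.14, 3.14].

### API

Orientations are given as [roll, pitch, yaw] about the fixed x, y, z axes, in that order (R = Rz(yaw) Ry(pitch) Rx(roll)).
In Python, from plant import movep, move_l, set_joints, gripper_to, hold, inverse_kinematics, observe, get_image, get_calibration, Unreachable, job_done gives the robot as it stands. Calls block until the motion is done:
- movep(position, orientation): joint-space move of the TCP to a pose.
- move_l(position, feed=0.15, rotation=None, max_force=None): straight line of the TCP; rotation=None keeps the orientation; feed is the mean speed in m/s. With max_force (N) it stops when the force on the tool has changed by that much, and returns True; else False.
- set_joints(angles): joint-space move.
- gripper_to(opening, f_grip=None): finger opening in m; f_grip is the grip in N (None keeps the last); returns when the fingers have stopped.
- hold(seconds).
- inverse_kinematics(position, orientation): joint angles nearest the present ones, or None.
- observe(): the state.
- get_image(name): name is "scene" or "top"; returns (picture, depth): 420x560x3 uint8, red, green, blue; 420x560 float32, m along the optical axis (not along the pixel's ray), 0 where there is no reading.
- get_calibration(name): a dict with "intrinsics" (3x3 intrinsics, pixels), "dist_coeffs" ([k1, k2, p1, p2, k3] as OpenCV has them; the pictures are not rectified), "world_from_camera" (4x4, takes a point from camera to world coordinates). Camera axes: x right, y down, z forward; pixel columns grow to the right and rows downward; lengths in m; the calibration is good to about 2 mm. A picture is of the moment at which its call begins. get_calibration takes no time and is no camera call.
A pose or a line that the arm cannot do raises Unreachable and nothing moves.
- job_done(): hands the job in; it is judged then, once.
The state is a dict: "time_s": time; "q": joint angles; "joint_velocities": joint speeds; "joint_torque": joint torques, N m; "eef_pos": TCP position; "tcp_rot": TCP orientation; "ft_force": force on the tool from outside, world axes, zero at the start; "torque": the same for the moment, N m; "opening": finger opening in m; "grasp_force": force on a finger pad.
Only numpy, scipy, OpenCV 4.12 (cv2) and the standard library are available. Lean on these libraries where they do the work, as an engineer would, in place of code of your own. Each camera call takes 0.05 s, during which the arm holds its last target. There are 200 camera calls.

## Working session

There is one attempt and no reset: what is moved stays moved. The work goes in short steps, each a Python script; the robot and the scene stay as the last script left them, time stands still between calls to the robot, and variables do not carry over. Pictures are saved under pics/ and viewed, at most 10 in all, crops included, and the job is handed in when it is done.

```bash
ls; mkdir -p pics
cat > h.py <<'E'
import numpy as np, cv2
from plant import *
def save(name,f):
    p,d=get_image(name); cv2.imwrite(f,p[:,:,::-1]); np.savez(f[:-4]+'.npz',p=p,d=d); return p,d
def world(name,d):
    c=get_calibration(name);K=np.array(c["intrinsics"]);T=np.array(c["world_from_camera"])
    v,u=np.mgrid[:d.shape[0],:d.shape[1]]
    n=cv2.undistortPoints(np.stack([u,v],-1).reshape(-1,1,2).astype(np.float64),K,np.array(c["dist_coeffs"])).reshape(*d.shape,2)
    P=np.dstack([n*d[...,None],d]); return P@T[:3,:3].T+T[:3,3]
E
python3 - <<'E'
from h import *
a,_=save("scene","pics/s0.png"); b,d=save("top","pics/t0.png")
for n in("scene","top"): print(np.round(get_calibration(n)["world_from_camera"],2).tolist())
for n,f in(("scene","pics/s0.npz"),("top","pics/t0.npz")):
    z=np.load(f);W=world(n,z['d']);h=cv2.cvtColor(z['p'],cv2.COLOR_RGB2HSV)
    for c,lo,hi in(("g",40,85),("y",20,35),("r",0,8)):
        m=(h[...,0]>=lo)&(h[...,0]<=hi)&(h[...,1]>110)&(h[...,2]>50)&(z['d']>0)
        q,l,st,ce=cv2.connectedComponentsWithStats(m.astype(np.uint8))
        for i in range(1,q):
            if st[i,4]>15:
                w=W[l==i]; print(n,c,st[i].tolist(),np.round(np.median(w,0),3),np.round(np.percentile(w,[2,98],axis=0),3).tolist())
E
```

```text
pics
[[0.71, -0.52, 0.48, 0.04], [-0.71, -0.51, 0.49, -0.5], [-0.01, -0.68, -0.73, 0.74], [0.0, 0.0, 0.0, 1.0]]
[[-0.0, -0.99, 0.11, 0.4], [-1.0, -0.0, -0.02, -0.05], [0.02, -0.11, -0.99, 0.92], [0.0, 0.0, 0.0, 1.0]]
scene g [197, 162, 45, 32, 441] [0.473 0.1   0.073] [[0.434, 0.052, 0.069], [0.522, 0.143, 0.116]]
scene g [37, 198, 11, 3, 23] [0.19  0.399 0.004] [[0.181, 0.392, 0.0], [0.2, 0.409, 0.006]]
scene y [212, 181, 18, 9, 75] [0.479 0.093 0.049] [[0.466, 0.081, 0.042], [0.499, 0.113, 0.065]]
scene y [286, 234, 60, 46, 1437] [ 0.462 -0.189  0.073] [[0.415, -0.228, 0.043], [0.505, -0.136, 0.117]]
scene r [234, 92, 43, 22, 320] [0.722 0.235 0.077] [[0.666, 0.217, 0.075], [0.771, 0.256, 0.08]]
scene r [0, 200, 13, 63, 246] [ 0.057 -0.062  0.357] [[0.049, -0.077, 0.34], [0.079, -0.009, 0.369]]
scene r [10, 200, 13, 57, 166] [ 0.073 -0.055  0.359] [[0.064, -0.078, 0.34], [0.091, -0.01, 0.366]]
scene r [0, 256, 3, 11, 20] [ 0.041 -0.072  0.342] [[0.039, -0.074, 0.337], [0.044, -0.069, 0.346]]
scene r [166, 276, 11, 5, 16] [0.268 0.003 0.014] [[0.261, -0.002, 0.012], [0.278, 0.007, 0
[... 588 characters left out ...]
 0.11, 0.048]]
top y [200, 217, 9, 13, 69] [0.473 0.09  0.046] [[0.463, 0.084, 0.042], [0.486, 0.1, 0.053]]
top y [341, 300, 8, 8, 43] [ 0.306 -0.204  0.02 ] [[0.299, -0.211, 0.016], [0.314, -0.197, 0.024]]
top r [120, 81, 42, 58, 1256] [0.714 0.229 0.078] [[0.657, 0.196, 0.044], [0.771, 0.265, 0.081]]
top r [249, 202, 26, 9, 106] [ 0.515 -0.028  0.014] [[0.506, -0.052, 0.012], [0.523, -0.0, 0.018]]
top r [229, 305, 22, 55, 485] [0.251 0.018 0.015] [[0.193, 0.001, 0.013], [0.3, 0.037, 0.019]]
top r [265, 318, 61, 36, 326] [ 0.237 -0.097  0.007] [[0.206, -0.157, 0.004], [0.271, -0.039, 0.01]]
top r [202, 400, 95, 20, 1814] [ 0.082 -0.001  0.011] [[0.063, -0.098, 0.007], [0.102, 0.095, 0.015]]
```

```bash
python3 - <<'E'
from h import *
from scipy.optimize import least_squares
for n,f in(("scene","pics/s0.npz"),("top","pics/t0.npz")):
    z=np.load(f);W=world(n,z['d']);h=cv2.cvtColor(z['p'],cv2.COLOR_RGB2HSV)
    m=(h[...,0]>=40)&(h[...,0]<=85)&(h[...,1]>110)&(z['d']>0)&(abs(W[...,0]-.48)<.08)&(abs(W[...,1]-.1)<.08)
    w=W[m]; hd=w[w[:,2]>.112]; print(n,len(hd),hd.mean(0),hd[:,2].max()); side=w[(w[:,2]>.085)];print(side.mean(0))
    r=w[(w[:,2]<.08)&(w[:,2]>.068)]
    c,rr,_=cv2.minEnclosingCircle(0 or None) if 0 else cv2.minEnclosingCircle(r[:,:2].astype(np.float32)); print(c,rr)
E
python3 - <<'E'
import cv2
a=cv2.imread('pics/t0.png');cv2.imwrite('pics/t0b.png',cv2.resize(a[60:330,80:440],(800,600)))
E
```

```text
scene 38 [0.49924017 0.05774253 0.11518537] 0.11893256984128886
[0.49813242 0.05544756 0.10407699]Traceback (most recent call last):
  File "<stdin>", line 8, in <module>
ValueError: not enough values to unpack (expected 3, got 2)
```

View pics/t0b.png

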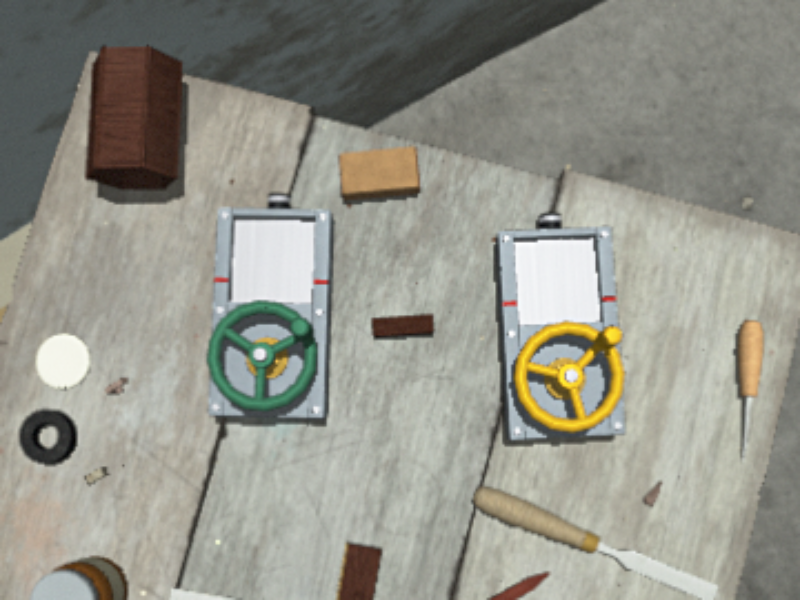

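View pics/s0.png

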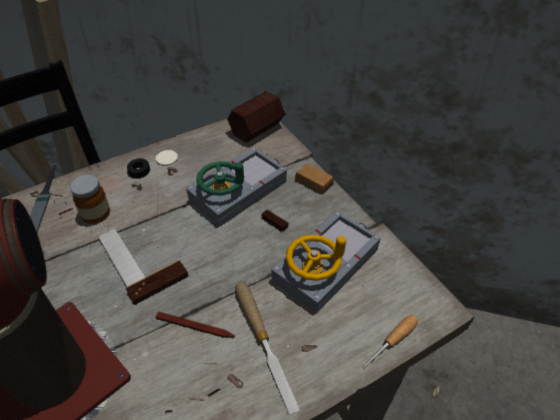

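The top view crop shows the green wheel with its hub at about (262,354) and its handle top at about (302,330), right and a little far of the axis. The red marks are at (221,280) and (321,282), and the blade is shut. The scene view agrees: green gate on the left, clear of other objects.

Run:
```python
from h import *
from scipy.optimize import least_squares
for n,f in(("scene","pics/s0.npz"),("top","pics/t0.npz")):
    z=np.load(f);W=world(n,z['d']);h=cv2.cvtColor(z['p'],cv2.COLOR_RGB2HSV)
    m=(h[...,0]>=40)&(h[...,0]<=85)&(h[...,1]>110)&(z['d']>0)&(abs(W[...,0]-.48)<.08)&(abs(W[...,1]-.1)<.08)
    w=W[m]; hd=w[w[:,2]>.108]; print(n,len(hd),hd.mean(0),np.ptp(hd,axis=0))
    r=w[(w[:,2]<.08)&(w[:,2]>.066)][:,:2]
    c=r.mean(0)
    for _ in range(5):
        q=r[np.linalg.norm(r-c,axis=1)>.038]
        c=least_squares(lambda p:np.linalg.norm(q-p,axis=1)-.0455,c,loss='soft_l1',f_scale=.003).x
    print(c,np.linalg.norm(hd[:,:2].mean(0)-c), np.arctan2(*(hd[:,:2].mean(0)-c)[::-1]))
    if n=='top':print(W[219,198])
print(observe()['tcp_rot'],observe()['time_s'])
```

```text
scene 45 [0.49892793 0.05706034 0.11439212] [0.01597058 0.01284643 0.01060793]
[0.48038764 0.09649163] 0.043572570500635066 -1.131277909540496
top 61 [0.49986232 0.06032448 0.11720782] [0.01557651 0.01566999 0.01284932]
[0.47985122 0.09990255] 0.044349382126786845 -1.1026703223132839
[0.48014551 0.09798325 0.0828308 ]
[-3.13979935e+00 -2.30574394e-04  2.89078326e+00] 0.1
```

```bash
cat > arc.py <<'E'
from h import *
C=np.array([.480,.098]); R=.0445; Z=.087
def arc(a0,a1,step=.1,feed=.05):
    n=max(1,int(np.ceil(abs(a1-a0)/step)))
    for a in np.linspace(a0,a1,n+1)[1:]:
        move_l([C[0]+R*np.cos(a),C[1]+R*np.sin(a),Z],feed=feed)
        o=observe();f=np.array(o['ft_force']);e=np.array(o['eef_pos'])[:2]-C
        print("a%.2f act%.2f t%.2f rad%.1f tan%.1f z%.1f op%.4f g%.0f"%(a,np.arctan2(e[1],e[0]),o['time_s'],f[0]*np.cos(a)+f[1]*np.sin(a),-f[0]*np.sin(a)+f[1]*np.cos(a),f[2],o['opening'],o['grasp_force']))
E
python3 - <<'E'
from arc import *
h=[.4995,.0582]; rot=[np.pi,0,np.pi]
gripper_to(.055); movep([*h,.19],rot); print(observe()['ft_force'])
print(move_l([*h,Z],feed=.1,max_force=15)); gripper_to(.01,f_grip=40)
o=observe();print(o['time_s'],o['eef_pos'],o['opening'],o['ft_force'],o['grasp_force'])
save("top","pics/t1.png")
a=cv2.imread('pics/t1.png');cv2.imwrite('pics/t1b.png',cv2.resize(a[120:290,130:290],(600,600)))
E
```

```text
[ 0.42349237 -0.12271012  0.85079644]
False
4.425 [0.49997403 0.0595821  0.08774168] 0.016922229884387456 [-0.52813407  6.20634881  2.70537512] 38.90692060813308
```

View pics/t1b.png

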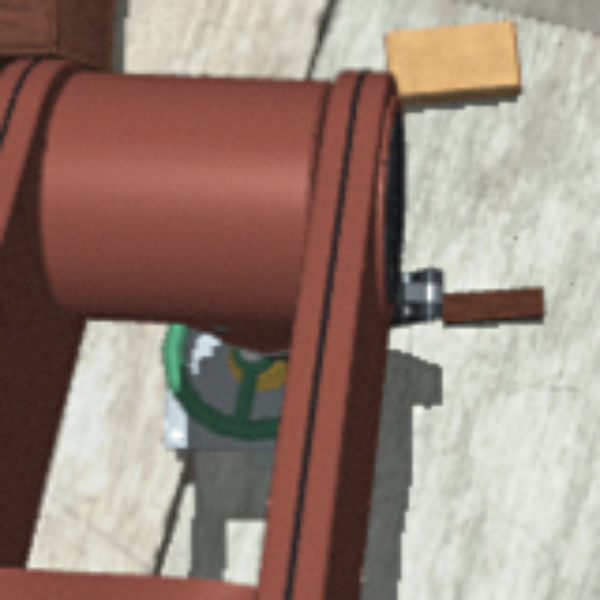

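The arm hides the window from the top camera (wheel visible lower left around (240,390)), but the fingers stopped at 17 mm with 39 N, so the handle is held. I'll turn through the slack watching the force.

Run:
```python
from arc import *
arc(-1.10,-.1,.1,.06)
save("scene","pics/s2.png")
a=cv2.imread('pics/s2.png');cv2.imwrite('pics/s2b.png',cv2.resize(a[110:250,150:330],(770,600)))
```

```text
a-1.00 act-0.98 t4.72 rad-4.4 tan-0.1 z5.7 op0.0168 g40
a-0.90 act-0.89 t4.97 rad-4.5 tan0.1 z6.8 op0.0167 g40
a-0.80 act-0.79 t5.22 rad-2.2 tan0.5 z6.1 op0.0165 g40
a-0.70 act-0.70 t5.47 rad0.0 tan-0.2 z7.0 op0.0169 g40
a-0.60 act-0.60 t5.72 rad0.9 tan0.5 z5.8 op0.0163 g40
a-0.50 act-0.50 t5.97 rad3.7 tan-0.8 z6.6 op0.0166 g39
a-0.40 act-0.40 t6.22 rad5.3 tan-0.8 z4.7 op0.0164 g39
a-0.30 act-0.31 t6.47 rad7.2 tan-0.7 z5.6 op0.0168 g39
a-0.20 act-0.21 t6.72 rad7.8 tan-1.3 z3.7 op0.0170 g39
a-0.10 act-0.12 t6.97 rad8.7 tan-2.0 z2.8 op0.0167 g39
```

View pics/s2b.png

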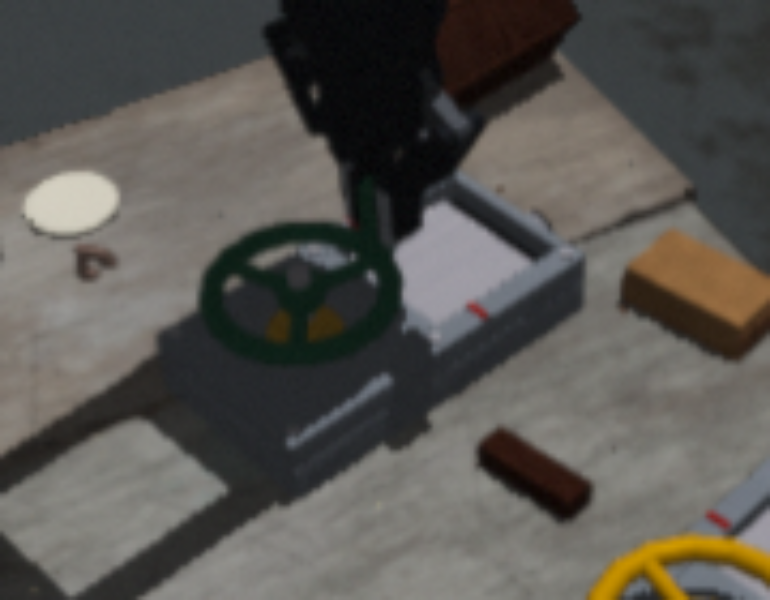

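The scene view shows the wheel turning with the hand; the window is still visible and the blade is nearly shut, perhaps with a thin dark strip at its far end (530,245). I'll measure the blade edge along the window by code.

```bash
cat > edge.py <<'E'
from h import *
def marks():
    z=np.load('pics/t0.npz');W=world('top',z['d']);h=cv2.cvtColor(z['p'],cv2.COLOR_RGB2HSV)
    m=((h[...,0]<8)|(h[...,0]>172))&(h[...,1]>90)&(W[...,0]>.5)&(W[...,0]<.6)&(W[...,1]>.03)&(W[...,1]<.17)&(W[...,2]>.03)
    w=W[m];y=w[:,1].mean();return w[w[:,1]<y].mean(0),w[w[:,1]>y].mean(0)
def prof(name,f,offs,zb=None):
    A,B=marks();M=(A+B)/2;t=(B-A)/np.linalg.norm(B-A);u=np.array([t[1],-t[0],0]);
    c=get_calibration(name);T=np.linalg.inv(np.array(c["world_from_camera"]))
    g=cv2.cvtColor(np.load(f)['p'],cv2.COLOR_RGB2GRAY)
    s=np.arange(-.02,.085,.005);M=M.copy()
    if zb:M[2]=zb
    print(A,B,u,'s mm:',(s*1000).astype(int).tolist())
    for o in offs:
        P=M+o*t+s[:,None]*u
        px=cv2.projectPoints(P,cv2.Rodrigues(T[:3,:3])[0],T[:3,3],np.array(c["intrinsics"]),np.array(c["dist_coeffs"]))[0][:,0]
        print(o,cv2.remap(g,px[:,0].astype(np.float32),px[:,1].astype(np.float32),1).ravel().tolist())
E
python3 - <<'E'
from edge import *
z=np.load('pics/t0.npz');W=world('top',z['d']);A,B=marks();print(W[170:190,198:212:6,2].round(3)[::4].tolist())
for f in('s0','s2'): prof('scene',f'pics/{f}.npz',(-.025,-.015,-.005,.01),.033)
E
```

```text
[[0.031, 0.026, 0.03], [0.03, 0.027, 0.027], [0.028, 0.026, 0.028], [0.03, 0.031, 0.029], [0.027, 0.029, 0.027]]
[0.55325048 0.05176012 0.03955877] [0.55543521 0.14624857 0.0396065 ] [ 0.99973267 -0.0231155   0.        ] s mm: [-20, -15, -9, -4, 0, 5, 10, 15, 20, 25, 30, 35, 40, 45, 50, 55, 60, 65, 70, 75, 80]
-0.025 [113, 136, 145, 145, 143, 145, 145, 145, 146, 146, 145, 145, 145, 145, 145, 142, 77, 44, 90, 82, 97]
-0.015 [103, 139, 143, 145, 145, 145, 146, 146, 147, 145, 145, 145, 144, 144, 145, 142, 74, 43, 94, 117, 78]
-0.005 [21, 32, 116, 143, 144, 145, 144, 144, 145, 144, 144, 143, 145, 145, 145, 141, 68, 42, 94, 110, 98]
0.01 [25, 21, 21, 22, 78, 141, 143, 143, 143, 143, 144, 143, 143, 144, 144, 137, 69, 43, 94, 107, 105]
[0.55325048 0.05176012 0.03955877] [0.55543521 0.14624857 0.0396065 ] [ 0.99973267 -0.0231155   0.        ] s mm: [-20, -15, -9, -4, 0, 5, 10, 15, 20, 25, 30, 35, 40, 45, 50, 55, 60, 65, 70, 75, 80]
-0.025 [123, 148, 156, 156, 157, 157, 157, 157, 157, 159, 156, 156, 157, 156, 130, 35, 37, 47, 97, 91, 108]
-0.015 [81, 150, 156, 158, 156, 157, 157, 157, 157, 156, 156, 157, 157, 156, 127, 34, 36, 47, 102, 127, 86]
-0.005 [24, 40, 135, 156, 156, 156, 156, 156, 157, 157, 157, 158, 157, 157, 128, 37, 36, 47, 102, 118, 108]
0.01 [74, 44, 25, 32, 137, 154, 154, 156, 156, 155, 155, 154, 156, 155, 133, 35, 37, 48, 103, 117, 117]
```

Edge moved from about s=60 to 51.5 mm, so the blade is about 8 mm open and now driven. Needs about 1.35 rad more; first go to 0.9, then measure.

Run:
```python
from arc import *
from edge import prof
arc(-.1,.95,.1,.06)
save("scene","pics/s3.png");prof('scene','pics/s3.npz',(-.035,-.03,-.025,-.015,-.005),.029)
prof('scene','pics/s0.npz',(-.025,),.029)
```

```text
a-0.00 act-0.02 t7.28 rad10.2 tan-0.4 z2.5 op0.0166 g39
a0.09 act0.07 t7.53 rad11.8 tan-1.5 z2.0 op0.0166 g39
a0.19 act0.16 t7.78 rad12.5 tan-1.6 z1.3 op0.0169 g40
a0.28 act0.25 t8.03 rad13.4 tan-1.6 z0.5 op0.0162 g40
a0.38 act0.35 t8.28 rad14.1 tan-0.6 z0.4 op0.0165 g40
a0.47 act0.44 t8.53 rad15.4 tan-2.2 z1.1 op0.0165 g40
a0.57 act0.53 t8.78 rad16.5 tan-1.0 z0.5 op0.0165 g40
a0.66 act0.63 t9.03 rad16.9 tan-1.2 z0.9 op0.0163 g40
a0.76 act0.72 t9.28 rad17.7 tan-0.0 z1.1 op0.0167 g40
a0.85 act0.82 t9.53 rad18.0 tan-0.4 z2.4 op0.0165 g40
a0.95 act0.92 t9.78 rad20.2 tan-0.5 z1.8 op0.0167 g41
[0.55325048 0.05176012 0.03955877] [0.55543521 0.14624857 0.0396065 ] [ 0.99973267 -0.0231155   0.        ] s mm: [-20, -15, -9, -4, 0, 5, 10, 15, 20, 25, 30, 35, 40, 45, 50, 55, 60, 65, 70, 75, 80]
-0.035 [117, 128, 130, 129, 134, 107, 55, 86, 80, 92, 84, 92, 91, 86, 97, 88, 93, 95, 105, 119, 96]
-0.03 [120, 133, 155, 155, 155, 153, 58, 21, 19, 22, 22, 23, 20, 22, 22, 19, 29, 41, 61, 113, 118]
-0.025 [120, 132, 156, 157, 157, 150, 66, 18, 17, 19, 16, 17, 17, 16, 18, 17, 27, 39, 62, 111, 109]
-0.015 [115, 137, 157, 156, 157, 156, 70, 18, 18, 20, 17, 18, 16, 18, 18, 16, 26, 39, 63, 114, 104]
-0.005 [64, 77, 151, 156, 156, 153, 63, 18, 19, 16, 17, 17, 18, 19, 16, 17, 26, 40, 64, 117, 117]
[0.55325048 0.05176012 0.03955877] [0.55543521 0.14624857 0.0396065 ] [ 0.99973267 -0.0231155   0.        ] s mm: [-20, -15, -9, -4, 0, 5, 10, 15, 20, 25, 30, 35, 40, 45, 50, 55, 60, 65, 70, 75, 80]
-0.025 [110, 121, 143, 144, 144, 144, 145, 144, 145, 145, 145, 146, 145, 144, 144, 145, 130, 46, 55, 102, 99]
```

Run:
```python
from arc import *
from edge import prof
arc(.95,1.19,.08,.05); hold(.2)
save("scene","pics/s4.png");prof('scene','pics/s4.npz',(-.025,-.015),.029)
gripper_to(.05); print(observe()['ft_force'])
e=observe()['eef_pos']; print(move_l([e[0],e[1],.2],feed=.12))
set_joints([1.194,.22,1.526,0,1.395,-.126]); hold(.3)
save("scene","pics/s5.png");save("top","pics/t5.png")
prof('scene','pics/s5.npz',(-.025,-.015),.029)
prof('top','pics/t5.npz',(-.025,-.015),.029)
o=observe();print(o['time_s'],o['ft_force'],o['opening'])
a=cv2.imread('pics/t5.png');cv2.imwrite('pics/t5b.png',cv2.resize(a[60:330,80:440],(800,600)))
```

```text
a1.03 act1.00 t10.07 rad19.7 tan-0.7 z2.5 op0.0164 g41
a1.11 act1.08 t10.32 rad19.8 tan0.5 z3.5 op0.0169 g41
a1.19 act1.16 t10.57 rad19.5 tan0.4 z5.5 op0.0165 g41
[0.55325048 0.05176012 0.03955877] [0.55543521 0.14624857 0.0396065 ] [ 0.99973267 -0.0231155   0.        ] s mm: [-20, -15, -9, -4, 0, 5, 10, 15, 20, 25, 30, 35, 40, 45, 50, 55, 60, 65, 70, 75, 80]
-0.025 [119, 132, 156, 146, 47, 16, 16, 19, 18, 17, 18, 16, 15, 17, 16, 18, 26, 40, 62, 111, 109]
-0.015 [118, 136, 157, 141, 42, 19, 17, 17, 17, 17, 16, 17, 17, 17, 16, 17, 27, 38, 62, 116, 103]
[-0.06107718 -0.61611477 -0.22814989]
False
[0.55325048 0.05176012 0.03955877] [0.55543521 0.14624857 0.0396065 ] [ 0.99973267 -0.0231155   0.        ] s mm: [-20, -15, -9, -4, 0, 5, 10, 15, 20, 25, 30, 35, 40, 45, 50, 55, 60, 65, 70, 75, 80]
-0.025 [111, 123, 145, 136, 47, 16, 14, 16, 15, 17, 16, 17, 16, 16, 16, 13, 25, 36, 57, 103, 101]
-0.015 [110, 126, 145, 145, 41, 16, 17, 14, 16, 14, 15, 16, 15, 17, 15, 16, 24, 36, 58, 108, 96]
[0.55325048 0.05176012 0.03955877] [0.55543521 0.14624857 0.0396065 ] [ 0.99973267 -0.0231155   0.        ] s mm: [-20, -15, -9, -4, 0, 5, 10, 15, 20, 25, 30, 35, 40, 45, 50, 55, 60, 65, 70, 75, 80]
-0.025 [204, 235, 235, 240, 73, 69, 69, 69, 67, 68, 67, 66, 66, 67, 66, 68, 52, 89, 176, 170, 162]
-0.015 [169, 236, 232, 240, 65, 67, 66, 67, 67, 66, 66, 67, 66, 66, 65, 64, 48, 92, 184, 120, 158]
14.8167 [-0.63706262 -0.43222455 -0.6136183 ] 0.0501008067302968
```

View pics/t5b.png

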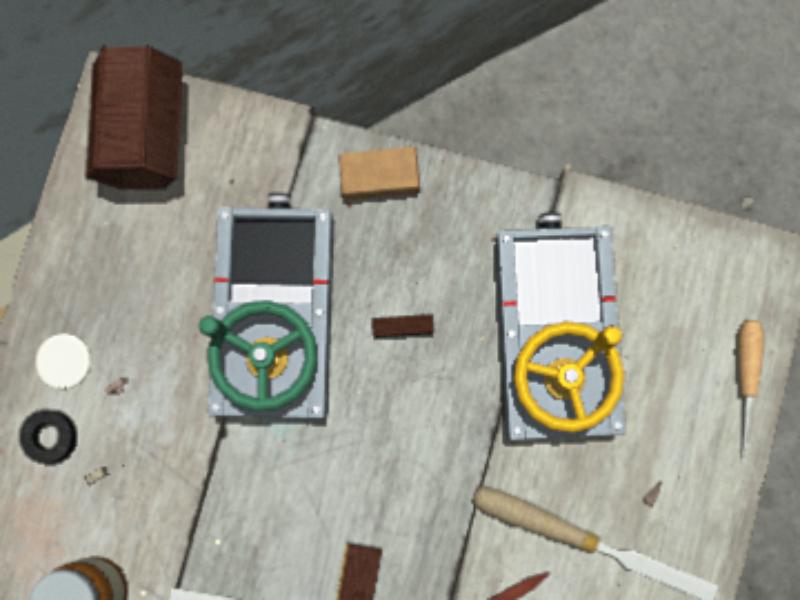

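The picture shows the green gate's window bared down to about row 284, with the red marks at about row 281. The handle is on the left at (211,326), the arm is clear, and the yellow gate is unchanged. The edge is within about 2 mm of the marks.

```bash
python3 -c "from plant import job_done; print(job_done())"
```

```text
the job is handed in; nothing more can be done
None
```

The job is handed in: the green gate's blade edge measured within about 2–3 mm of the red marks (roughly 65 mm open), the handle is released with the arm clear, and the yellow gate looks unchanged; no verdict was returned.

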